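Park the toy bus in the third bay

TASK

The wooden toy garage has six bays; count them from the end with the red ball knob. First run a fingertip along the garage's back rail, pushing the yellow marker along it, and leave the marker at the third bay, between that bay's two dividers. Then, again only pushing and never lifting it, slide the red bus along the lane and push it nose first into that third bay until it is fully home against the back wall, without disturbing the blue van, the bowl, the kendama or the maraca.

Things in the scene. Friction and masses are not known exactly. Their poses are not given: they have to be found in the camera images.
- garage: fixed wooden toy garage, 150 x 332 mm, open front to the robot. Origin on the bench, mid-length, at the dividers' front edges; x points into the bays (away from the robot), y along the row to the left. Floor top at z = 6. Seven dividers 8 mm thick, round-nosed, x = 0 to 60, tops z = 40, at y = 0, +-54, +-108, +-162, make six bays 46 mm wide, centred at y = +-27, +-81, +-135 mm
- lane_mid (a point): middle of the lane in front of the bays, on the floor (garage frame x = -37, y = 0, z = 6 mm). The lane is 74 mm wide (x = -74 to 0), runs along the whole garage, is open at both ends and is edged on the robot's side by a low lip (x = -80 to -74, top at z = 14)
- rail_mid (a point): middle of the top of the back wall (garage frame x = 65, y = 0, z = 55 mm). The wall is 10 mm thick (x = 60 to 70), closes the bays at the back, and its top is the rail on which the yellow marker slides
- runner (a joint): position of the yellow marker along the rail, m: equal to its y in the garage's frame; 0 at mid-length, range -0.14 to 0.14. It starts between +0.07 and +0.128. It slides with about 1.2 N of friction and stays where it is left
- runner_mid (a point): middle of the yellow marker's block, at x = 65, z = 67 in the garage's frame. The block measures 22 (x) x 20 (y) x 34 (z) mm, from z = 50 to 84, with a 20 mm ball on top to z = 100; it can move only along the rail
- red_knob_center (a point): centre of the red ball knob, 28 mm across, fixed at one end of the garage's back wall: garage frame x = 65, z = 38, y = +178 or -178 mm (changes from run to run). Bays are counted from this end. A white knob of the same size is at the other end
- bus_mid (a point): middle of the red wooden bus, a block without turning wheels, 70 long (x, nose at +x with corners rounded to 10 mm) x 42 wide x 36 mm tall, about 120 g; point 18 mm above its underside. It stands on the floor of the lane, nose to the bays, near the lane's left or right end. Fully home in a bay it is at garage x = 25, its rear standing out 10 mm from the dividers
- van_mid (a point): the blue wooden van, 70 x 42 x 40 mm, loose, standing in the lane at the other end from the bus (point 18 mm above its underside); leave it alone
- bowl: white ceramic rice bowl, 112 mm across, 58 mm tall, loose, on the bench to the left; origin under its centre
- kendama: wooden kendama lying on the bench to the left, about 200 mm long along its x, 60 mm tall, loose; origin on the bench near its middle
- maraca: red plastic maraca lying on the bench to the right, about 195 mm long along its x (handle to -x), head 66 mm tall, loose; origin on the bench near its middle
Things that resemble listed ones, but are neither listed nor needed, are in the scene too. What is meant by the part that bears van_mid is not turquoise, and is the larger of those in its own colour.

How it is judged:
By the outcome, as a careful person would: the job done as asked, in the order asked, and still so for the second after the job is handed in, with the robot touching nothing.
It also fails if it takes over 61 s, if anything falls off the work surface, if the arm or the gripper's body presses on something with over 40 N, if the wrist force passes 120 N, or if a joint passes its speed limit or range.

ROBOT

A 6-joint arm with a two-finger parallel gripper is mounted at the origin on the work surface. World frame = base frame: x ahead of the robot, y to its left, z up, the work surface at z = 0. Lengths are in m, angles in rad, forces in N, time in s.
With the tool pointing down it reaches from about 0.325 to 0.875 m from the base axis. Payload 4.4 kg.
Tool frame: the origin (TCP) lies at the very end of the fingers, on their centre line; the grasp point (between the pads) lies r.hold_point_z behind it (r.hold_point_z is the distance from the TCP to the grasp point, in m); z points along the fingers, y is the line along which they close (so a half turn about z gives the same grasp; the last joint's range is limited). The gripper opens to 85 mm and grips with 20 to 120 N. Pads are 22 mm wide; open, the fingers measure 114 mm over their backs; the gripper's body (76 mm by 85 mm) begins 54 mm behind the grasp point. The pads swing forward as they close: fully open they stand 13 mm farther back than shut.
Start: joints at [-1.367, 0.207, 1.542, -0, 1.393, -0.15], TCP at [0.199, -0.539, 0.195] pointing down, gripper open.
Joint ranges: [-2.73, 2.73], [-0.86, 2.22], [0.23, 2.46], [-1.11, 4.25], [0.08, 2.63], [-2.82, 2.82]. Speed limits (rad/s): [2.79, 2.79, 3.14, 3.14, 3.14, 3.14].

INTERFACE

Orientations are given as a unit quaternion [w, x, y, z].
In Python, from workcell import r, cams gives the robot as it stands. The module is installed in compiled form; this text tells all that it offers.
- The arm moves only by the tool jog_arm, never from a script. Its argument "deltas" is a list of rows, each a list of 6 numbers: the shift along the tool's x, y, z in mm, then the turn, a rotation vector about the tool's x, y, z in degrees. A call has 1 to 20 rows; each row shifts and turns the commanded pose from where the row before left it, along the tool's axes as they then stand; what a row does not reach is not made up. A row lasts 1/8 s, in which the tool goes at most 62.5 mm and 10.7 degrees, less where a joint would pass 70% of its speed; a pose out of reach is approached as far as the arm can. A call with a gripper value outside its range is refused whole. "claw" is the closure, from 0 (fully open) to 1 (shut), set as the call begins (left out, the last holds). The fingers move at their own pace and stop on an object; "grip_force" is the grip in N (left out, the last holds). Time passes only in rows, so rows that do not move let the fingers close. It gives the time, the measured TCP pose, the force, the opening and the grip force at its end, in the units of the state.
- r.observe(): the state, without advancing time (a new reading comes with each control period).
- cams.capture(name): name is "scene" or "top" or "wrist"; returns a dict with "img" (384x512x3 uint8, red, green, blue), "mtx" (3x3 intrinsics, pixels), "world_from_camera" (4x4, takes a point from camera to world coordinates); the wrist camera has in their place "tool_from_camera" (4x4, takes a point from camera to tool coordinates, whose origin is the TCP and whose axes are the flange's). Camera axes: x right, y down, z forward; pixel columns grow to the right and rows downward; lengths in m; the calibration is good to about 2 mm. A picture is of the moment at which its call begins: read the wrist's pose just before it. There is no depth.
- r.sign_off(): hands the job in; it is judged then, once.
The state is a dict: "t": time; "joints": joint angles; "joint_velocities": joint speeds; "effort": joint torques, N m; "position": TCP position; "eef_rot": TCP orientation; "contact_force": force on the tool from outside, world axes, zero at the start; "ft_torque": the same for the moment, N m; "finger_gap": finger opening in m; "grip_force": force on a finger pad.
Only numpy, scipy, OpenCV 4.12 (cv2) and the standard library are available. Lean on these libraries where they do the work, as an engineer would, in place of code of your own. Each camera call takes 0.05 s, during which the arm holds its last target. There are 200 camera calls.

## Working session

There is one attempt and no reset: what is moved stays moved. The work goes in short steps, Python scripts to look and compute and a tool call to move; the robot and the scene stay as the last step left them, time stands still between calls to the robot, and variables do not carry over. Pictures are saved under pics/ and viewed, at most 10 in all, crops included, and the job is handed in when it is done.

Besides the shell and the picture viewer there is one more tool, called after "Request:" as name(argument=value, ...), one argument or row to a line, values as JSON. jog_arm: Moves the arm, as the interface text tells. Its arguments: {"type":"object","properties":{"deltas":{"type":"array"},"claw":{"type":"number"},"grip_force":{"type":"number"}},"required":["deltas"]}

```bash
mkdir -p pics; python3 - <<'E'
from workcell import r,cams
import cv2,numpy as np
s=r.observe();print(s['t'],s['position'],s['eef_rot'],s['finger_gap'],r.hold_point_z)
for n in ['top','scene']:
    c=cams.capture(n);cv2.imwrite(f'pics/{n}0.png',cv2.cvtColor(c['img'],cv2.COLOR_RGB2BGR));np.savez(f'{n}0.npz',**c)
    print(c['mtx'].round(1).tolist(),c['world_from_camera'].round(3).tolist())
E
```

```text
0.0 [ 0.19903549 -0.53854289  0.19339499] [-1.16678099e-03  9.84391320e-01  1.75989677e-01 -2.12153450e-05] 0.08550336046243474 0.0187
[[453.5, 0.0, 254.6], [0.0, 453.5, 190.0], [0.0, 0.0, 1.0]] [[0.028, -0.99, 0.138, 0.373], [-1.0, -0.029, -0.007, 0.018], [0.011, -0.137, -0.99, 1.333], [0.0, 0.0, 0.0, 1.0]]
[[493.9, 0.0, 260.6], [0.0, 493.9, 188.0], [0.0, 0.0, 1.0]] [[0.321, 0.753, -0.575, 1.513], [0.947, -0.264, 0.183, -0.321], [-0.015, -0.603, -0.798, 1.426], [0.0, 0.0, 0.0, 1.0]]
```

View pics/top0.png

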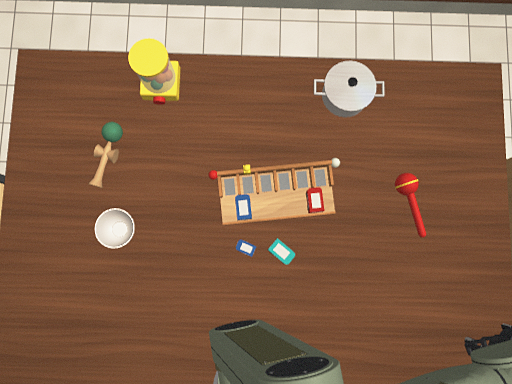

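View pics/scene0.png

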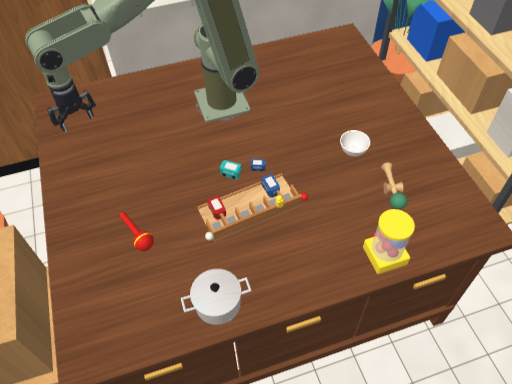

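The top view shows the red knob at (213,174), the white knob at (336,162), the yellow marker at (247,169), the bus at (316,200) and the van at (243,207). The small blue car and the turquoise one are decoys. The red knob is on the left (+y), so the third bay is at garage y = +27.

```bash
cat > h.py <<'E'
import cv2,numpy as np
def cen(img,lo,hi,box):
    x0,y0,x1,y1=box
    h=cv2.cvtColor(img,cv2.COLOR_RGB2HSV)[y0:y1,x0:x1]
    m=cv2.inRange(h,np.array(lo),np.array(hi))
    n,l,s,c=cv2.connectedComponentsWithStats(m); k=1+np.argmax(s[1:,4])
    return c[k]+[x0,y0], s[k]
def ray(uv,K,T):
    d=T[:3,:3]@np.linalg.inv(K)@[uv[0],uv[1],1]; return T[:3,3],d
def onz(uv,K,T,z):
    o,d=ray(uv,K,T); return o+d*(z-o[2])/d[2]
E
python3 - <<'E'
from h import *
t=np.load('top0.npz');s=np.load('scene0.npz')
R=([0,150,90],[8,255,255]);W=([0,0,180],[40,60,255]);Y=([24,150,120],[34,255,255])
bx={'top':dict(red=(205,166,221,182),white=(328,154,344,170),yel=(240,162,256,177),bus=(305,186,328,215)),
'scene':dict(red=(298,190,312,204),white=(202,229,216,243),yel=(272,192,288,210),bus=(205,195,230,218))}
P={}
for n,c in (('top',t),('scene',s)):
    for k,col,z in (('red',R,.038),('white',W,.038),('yel',Y,.080),('bus',R,.042)):
        uv,st=cen(c['img'],*col,bx[n][k]); p=onz(uv,c['mtx'],c['world_from_camera'],z); P[n,k]=p
        print(n,k,uv.round(1),st[4],p.round(4))
for n in('top','scene'):
    a,b=P[n,'red'],P[n,'white'];v=(a-b)[:2];print(n,np.linalg.norm(v),np.degrees(np.arctan2(-v[0],v[1])))
a=(P['top','red']+P['scene','red'])/2;b=(P['top','white']+P['scene','white'])/2
v=(a-b)[:2];th=np.arctan2(-v[0],v[1]);R2=np.array([[np.cos(th),-np.sin(th)],[np.sin(th),np.cos(th)]])
o=((a+b)/2)[:2]-R2@[.065,0];print('origin',o,np.degrees(th))
for k in('yel','bus'):
    for n in('top','scene'):print(n,k,(R2.T@(P[n,k][:2]-o)).round(4))
for n,c in (('top',t),('scene',s)):
    x0,y0,x1,y1=(200,145,350,235) if n=='top' else (190,165,320,255)
    im=cv2.resize(c['img'][y0:y1,x0:x1],None,fx=5,fy=5,interpolation=3)[:,:,::-1]
    cv2.imwrite(f'pics/{n}1.png',im)
E
```

```text
top red [212.7 174.4] 73 [0.5947 0.1308 0.038 ]
top white [335.6 161.6] 49 [ 0.6432 -0.2254  0.038 ]
top yel [246.4 168.7] 50 [0.6066 0.0332 0.08  ]
top bus [314.7 198.6] 202 [ 0.5324 -0.1651  0.042 ]
scene red [304.  196.1] 55 [0.596  0.1281 0.038 ]
scene white [208.4 235.3] 45 [ 0.6404 -0.2275  0.038 ]
scene yel [278.9 200.8] 69 [0.6139 0.0281 0.08  ]
scene bus [216.6 207. ] 169 [ 0.5426 -0.1718  0.042 ]
top 0.35948355919804226 7.757109588085296
scene 0.35836100512699093 7.124440678508606
origin [ 0.55411833 -0.05691433] 7.441269817182321
top yel [0.0637 0.0826]
scene yel [0.0703 0.0766]
top bus [-0.0355 -0.1045]
scene bus [-0.0263 -0.1124]
```

View pics/top1.png

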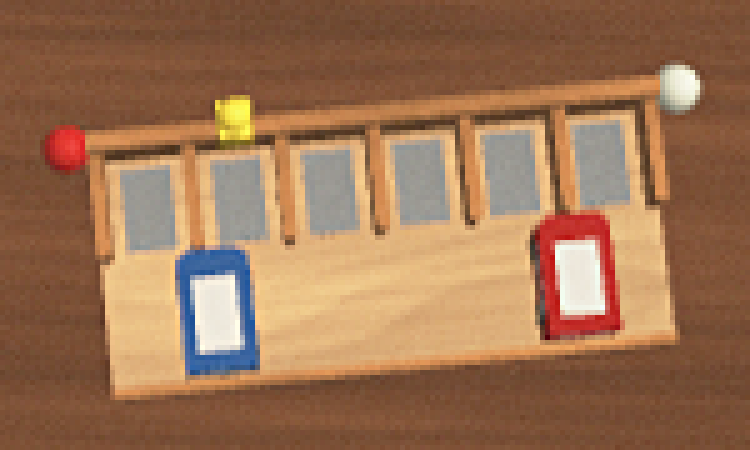

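```bash
cat >> h.py <<'E'
from scipy.spatial.transform import Rotation as Ro
O=np.array([.554,-.0569]);TH=np.radians(7.44)
def g2w(x,y,z):
    c,s=np.cos(TH),np.sin(TH); return np.array([O[0]+c*x-s*y,O[1]+s*x+c*y,z])
def w2g(p):
    c,s=np.cos(TH),np.sin(TH); d=np.array(p[:2])-O; return np.array([c*d[0]+s*d[1],-s*d[0]+c*d[1],p[2]])
def down(yaw): # tool x at garage yaw (deg), z down
    return Ro.from_euler('z',yaw+np.degrees(TH),degrees=True)*Ro.from_euler('x',180,degrees=True)
def todo(s,x,y,z,yaw):
    """turn (deg rotvec, tool) first, then shift in mm along turned tool axes; garage target in m"""
    w,a,b,c=s['eef_rot'];R=Ro.from_quat([a,b,c,w]);D=down(yaw)
    return (np.degrees((R.inv()*D).as_rotvec()).round(1), (D.inv().apply(g2w(x,y,z)-s['position'])*1e3).round(1), 'now g',(w2g(s['position'])*1e3).round(1))
E
python3 - <<'E'
from h import *
from workcell import r
print(*todo(r.observe(),.065,.125,.16,0))
t=np.load('top0.npz')
for n in('top','scene'):
    c=np.load(n+'0.npz');bx=(232,190,256,222) if n=='top' else (258,172,284,198)
    uv,st=cen(c['img'],[100,120,60],[125,255,255],bx);print(uv,st,w2g(onz(uv,c['mtx'],c['world_from_camera'],.046)))
E
```

```text
[-0.1 -0.  12.8] [ 479.4 -556.7   33.5] now g [-414.4 -431.7  193.5]
[243.05357143 206.33333333] [  4   5  15  25 168] [-0.03745726  0.10242271  0.046     ]
[270.3649635 186.2919708] [  4   2  17  23 137] [-0.01993144  0.09027935  0.046     ]
```

Request:
jog_arm(
  deltas=[
    [0,0,-10,0,0,6.4],
    [0,0,-10,0,0,6.4],
    [30,-35,0,0,0,0],
    [30,-35,0,0,0,0],
    [30,-35,0,0,0,0],
    [30,-35,0,0,0,0],
    [30,-35,0,0,0,0],
    [30,-35,0,0,0,0],
    [30,-35,0,0,0,0],
    [30,-35,0,0,0,0],
    [30,-35,0,0,0,0],
    [30,-35,0,0,0,0],
    [30,-35,0,0,0,0],
    [30,-35,0,0,0,0],
    [30,-35,0,0,0,0],
    [30,-35,0,0,0,0],
    [30,-35,0,0,0,0],
    [30,-32,20,0,0,0],
    [0,0,20,0,0,0],
    [0,0,0,0,0,0],
  ],
  claw=1,
  grip_force=40,
)

```text
t: 2.6
position: [0.6006, 0.0758, 0.1715]
eef_rot: [-0.0, 0.998, 0.066, -0.003]
contact_force: [-0.1, -0.6, -0.1]
finger_gap: -0.0003
grip_force: 0.0
```

```bash
python3 - <<'E'
from h import *
from workcell import r,cams
s=r.observe();print(s['t'],s['finger_gap'],*todo(s,.065,.125,.062,0))
c=cams.capture('wrist');cv2.imwrite('pics/w1.png',c['img'][:,:,::-1])
w,a,b,d=s['eef_rot'];T=np.eye(4);T[:3,:3]=Ro.from_quat([a,b,d,w]).as_matrix();T[:3,3]=s['position'];T=T@c['tool_from_camera']
np.savez('w1.npz',img=c['img'],K=c['mtx'],T=T);print(w2g(T[:3,3]))
E
```

```text
2.6 -0.0003222602323024475 [-0.   0.4  0.1] [  1.6   0.6 109.5] now g [ 63.4 125.6 171.5]
[0.13240038 0.12592002 0.35079376]
```

View pics/w1.png

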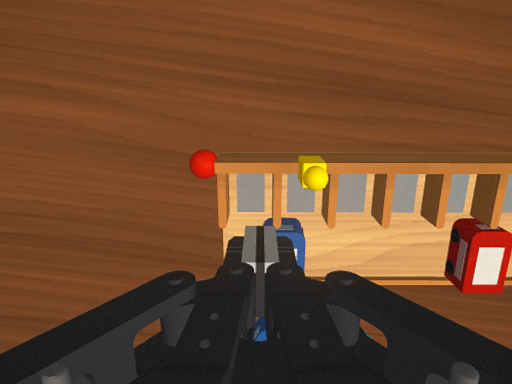

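The wrist view shows the red knob at (203,164), the marker ball at (316,178) and the dividers at about columns 222, 277, 332 and 387. I'll check the garage frame from these.

```bash
python3 - <<'E'
from h import *
d=np.load('w1.npz')
uv,_=cen(d['img'],[0,150,90],[8,255,255],(185,145,222,182));print('knob',uv,w2g(onz(uv,d['K'],d['T'],.038)))
print('ball',w2g(onz((316,178),d['K'],d['T'],.09)))
print('block front-top left/right at z84',w2g(onz((299,174),d['K'],d['T'],.084)),w2g(onz((326,174),d['K'],d['T'],.084)))
for u in (222,277,332,387): print(w2g(onz((u,200),d['K'],d['T'],.04)))
E
```

```text
knob [202.64329268 163.45426829] [0.06492884 0.18044927 0.038     ]
ball [0.06440766 0.08093455 0.09      ]
block front-top left/right at z84 [0.06619705 0.09396875 0.084     ] [0.06624098 0.07188047 0.084     ]
[0.02903296 0.16286423 0.04      ]
[0.02914404 0.10925553 0.04      ]
[0.02925509 0.05566515 0.04      ]
[0.0293661 0.0020931 0.04     ]
```

```bash
sed -i 's/^O=.*/O=np.array([.5538,-.0554]);TH=np.radians(7.44)/' h.py
```

Request:
jog_arm(
  deltas=[
    [2,0,30,0,0,0],
    [0,0,30,0,0,0],
    [0,0,30,0,0,0],
    [0,0,18,0,0,0],
    [0,8,0,0,0,0],
    [0,8,0,0,0,0],
    [0,8,0,0,0,0],
    [0,8,0,0,0,0],
    [0,8,0,0,0,0],
    [0,8,0,0,0,0],
    [0,8,0,0,0,0],
    [0,8,0,0,0,0],
    [0,3,0,0,0,0],
    [0,0,0,0,0,0],
  ],
)

```text
t: 4.4
position: [0.6134, 0.0089, 0.0665]
eef_rot: [-0.0, 0.998, 0.065, -0.0]
contact_force: [0.7, 0.3, 1.0]
finger_gap: -0.0002
grip_force: 0.0
```

```bash
cat >> h.py <<'E'
def wrist(r,cams,name):
    s=r.observe();c=cams.capture('wrist');cv2.imwrite(f'pics/{name}.png',c['img'][:,:,::-1])
    w,a,b,d=s['eef_rot'];T=np.eye(4);T[:3,:3]=Ro.from_quat([a,b,d,w]).as_matrix();T[:3,3]=s['position'];T=T@c['tool_from_camera']
    np.savez(name+'.npz',img=c['img'],K=c['mtx'],T=T); return s,c['img'],c['mtx'],T
E
python3 - <<'E'
from h import *
from workcell import r,cams
s,im,K,T=wrist(r,cams,'w2');print(s['t'],w2g(s['position']),s['contact_force'])
Y=([24,150,120],[34,255,255])
uv,st=cen(im,*Y,(100,50,511,300));print(uv,st,'z80:',w2g(onz(uv,K,T,.08)))
c=cams.capture('top');uv,st=cen(c['img'],*Y,(235,150,300,180));print('top',uv,w2g(onz(uv,c['mtx'],c['world_from_camera'],.08)))
E
```

```text
4.4 [0.06744291 0.05605995 0.06653718] [0.68844876 0.27360722 0.9889374 ]
[215.29734513 224.4920354 ] [  93  145   45   63 2260] z80: [0.06758256 0.08008101 0.08      ]
top [246.33333333 170.12121212] [0.05971006 0.08160242 0.08      ]
```

View pics/w2.png

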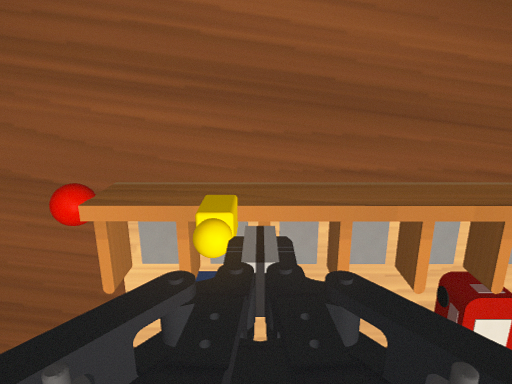

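```bash
python3 - <<'E'
from h import *
from workcell import r
s=r.observe()
d=np.load('w2.npz');K,T=d['K'],d['T']
def pr(p):
    q=np.linalg.inv(T)@np.append(p,1);q=K@q[:3];return (q[:2]/q[2]).round(0)
p=np.array(s['position'])
for dz in(0,.02,.04):print(dz,pr(p+[0,0,dz]))
print('knob',pr(g2w(.065,.178,.038)),'rail top edges y=56',pr(g2w(.06,.056,.055)),pr(g2w(.07,.056,.055)),'ball',pr(g2w(.065,.08,.09)))
print('scene')
c=__import__('workcell').cams.capture('scene');cv2.imwrite('pics/s2.png',cv2.resize(c['img'][140:270,180:340],None,fx=4,fy=4)[:,:,::-1])
M=np.linalg.inv(c['world_from_camera'])@np.append(p,1);q=c['mtx']@M[:3];print((q[:2]/q[2]-[180,140])*4)
E
```

```text
0 [260. 216.]
0.02 [260. 230.]
0.04 [260. 247.]
knob [ 74. 204.] rail top edges y=56 [261. 221.] [261. 205.] ball [213. 237.]
scene
[374.10652899 257.90014513]
```

View pics/s2.png

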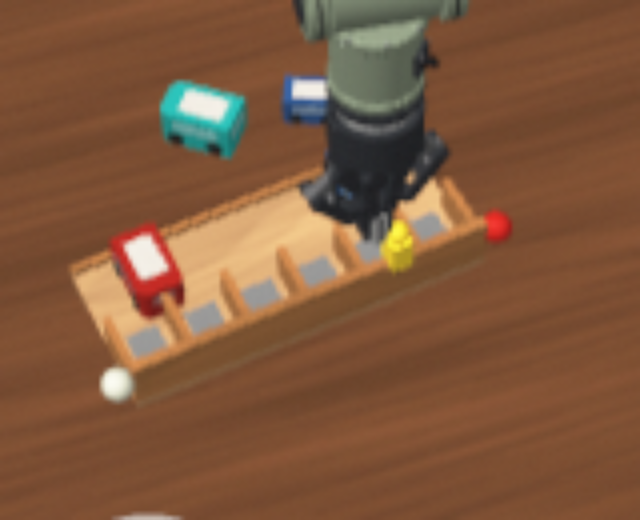

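```bash
python3 - <<'E'
from h import *
from workcell import r,cams
d=np.load('w2.npz');c=cams.capture('scene')
def tri(a,b):
    A=[];y=[]
    for o,v in(a,b):
        v=v/np.linalg.norm(v);P=np.eye(3)-np.outer(v,v);A.append(P);y.append(P@o)
    x,res,*_=np.linalg.lstsq(np.vstack(A),np.hstack(y),rcond=None);return x,res
for sp in((274,199.5),(274,197),(274,202)):
    x,res=tri(ray((260,228),d['K'],d['T']),ray(sp,c['mtx'],c['world_from_camera']));print(w2g(x),res)
im=d['img'];cv2.imwrite('pics/w2c.png',cv2.resize(im[170:350,170:350],None,fx=3.3,fy=3.3)[:,:,::-1])
E
```

```text
[0.07393443 0.05572548 0.10255858] [2.92885043e-06]
[0.08027501 0.05449761 0.12283861] [2.5431657e-05]
[0.0675608  0.05694577 0.08201203] [2.89960299e-06]
```

View pics/w2c.png

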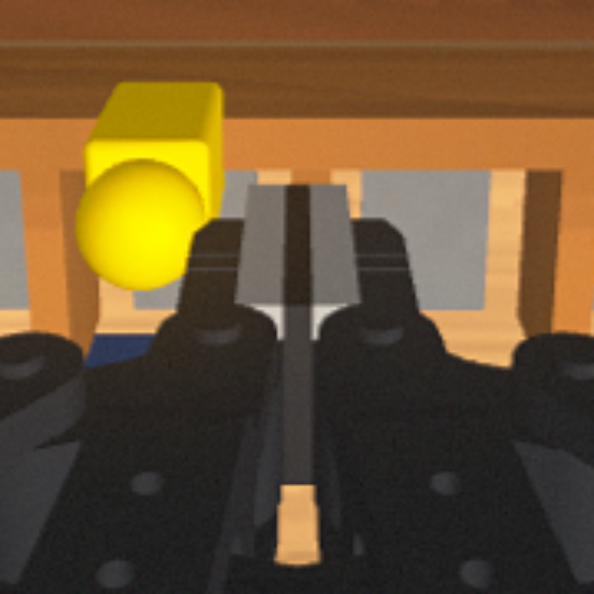

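The fingertips passed over the marker without moving it. Both the wrist and scene images put the visible tips well above the reported TCP. I'll go back, come down slowly on the rail and find the true tip height by touch.

Request:
jog_arm(
  deltas=[
    [-2,0,-30,0,0,0],
    [0,-20,0,0,0,0],
    [0,-20,0,0,0,0],
    [0,-20,0,0,0,0],
    [0,-4,0,0,0,0],
    [0,0,20,0,0,0],
    [0,0,10,0,0,0],
    [0,0,4,0,0,0],
    [0,0,3,0,0,0],
    [0,0,0,0,0,0],
    [0,0,0,0,0,0],
  ],
)

```text
t: 5.98
position: [0.6036, 0.0722, 0.0601]
eef_rot: [0.0, 0.998, 0.065, 0.001]
contact_force: [-0.9, 0.1, 0.1]
finger_gap: 0.0
grip_force: 0.0
```

```bash
python3 - <<'E'
from h import *
from workcell import r,cams
s,im,K,T=wrist(r,cams,'w3');print(s['t'],w2g(s['position']),s['contact_force'],s['ft_torque'],s['finger_gap'])
cv2.imwrite('pics/w3c.png',cv2.resize(im[150:330,170:350],None,fx=3.3,fy=3.3)[:,:,::-1])
def pr(p):
    q=np.linalg.inv(T)@np.append(p,1);q=K@q[:3];return (q[:2]/q[2]).round(0)
for z in(.055,.07,.085,.1,.115):print(z,[pr(g2w(x,.12,z)) for x in(.055,.065,.076)])
E
```

```text
5.975 [0.06588971 0.12003527 0.06012241] [-0.94284767  0.05515689  0.08767786] [0.00423374 0.00890296 0.03488488] 4.325157585216139e-05
0.055 [array([260., 230.]), array([261., 214.]), array([261., 196.])]
0.07 [array([261., 241.]), array([261., 224.]), array([261., 205.])]
0.085 [array([261., 253.]), array([261., 235.]), array([261., 214.])]
0.1 [array([261., 268.]), array([261., 249.]), array([261., 226.])]
0.115 [array([261., 286.]), array([261., 265.]), array([261., 240.])]
```

View pics/w3c.png

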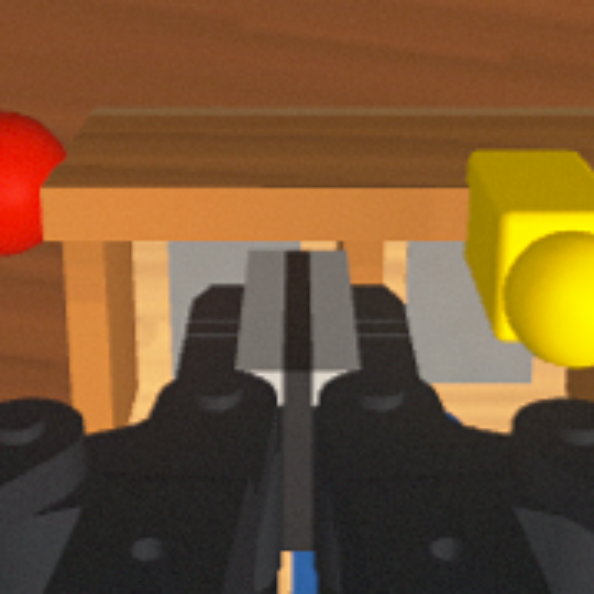

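The fingers' front faces end at row 226. That puts the true tips about 35–40 mm above the reported TCP, which explains the pass over the marker. I'll descend 24 mm more and push again.

Request:
jog_arm(
  deltas=[
    [-1,0,10,0,0,0],
    [0,0,6,0,0,0],
    [0,0,4,0,0,0],
    [0,0,4,0,0,0],
    [0,8,0,0,0,0],
    [0,8,0,0,0,0],
    [0,8,0,0,0,0],
    [0,6,0,0,0,0],
    [0,0,0,0,0,0],
  ],
)

```text
t: 7.15
position: [0.6062, 0.0416, 0.0357]
eef_rot: [0.0, 0.998, 0.065, 0.0]
contact_force: [-0.6, -0.1, -0.2]
finger_gap: 0.0001
grip_force: 0.0
```

```bash
python3 - <<'E'
from h import *
from workcell import r,cams
s,im,K,T=wrist(r,cams,'w4');print(s['t'],w2g(s['position']),s['contact_force'],s['ft_torque'])
uv,st=cen(im,[24,150,120],[34,255,255],(100,50,511,300));print(uv,st,'z80:',w2g(onz(uv,K,T,.08)))
E
```

```text
7.15 [0.06456092 0.08940218 0.03574779] [-0.55055778 -0.08761392 -0.15521397] [0.00824945 0.01693987 0.02185536]
[314.27490298 241.32470893] [ 187  157   56   75 3092] z80: [0.06931699 0.0658826  0.08      ]
```

Request:
jog_arm(
  deltas=[
    [0,8,0,0,0,0],
    [0,8,0,0,0,0],
    [0,8,0,0,0,0],
    [0,8,0,0,0,0],
    [0,5,0,0,0,0],
    [0,0,0,0,0,0],
  ],
)

```text
t: 7.95
position: [0.611, 0.0049, 0.0356]
eef_rot: [0.0, 0.998, 0.065, 0.0]
contact_force: [0.3, 0.6, 0.2]
finger_gap: -0.0002
grip_force: 0.0
```

```bash
cat > mk.py <<'E'
from h import *
from workcell import r,cams
import sys
Y=([24,150,120],[34,255,255])
s,im,K,T=wrist(r,cams,sys.argv[1]);print(s['t'],w2g(s['position']),s['contact_force'])
uv,st=cen(im,*Y,(100,50,511,300));print(uv,st,'z80:',w2g(onz(uv,K,T,.08)), 'L/R edge', [w2g(onz((100+u,uv[1]),K,T,.084))[1] for u in (st[0],st[0]+st[2])])
c=cams.capture('top');uv,st=cen(c['img'],*Y,(225,150,320,180));print('top',uv,st,w2g(onz(uv,c['mtx'],c['world_from_camera'],.08)))
c=cams.capture('scene');uv,st=cen(c['img'],*Y,(225,180,300,230));print('scene',uv,st,w2g(onz(uv,c['mtx'],c['world_from_camera'],.08)))
E
python3 mk.py w5
```

```text
7.95 [0.06449858 0.05238007 0.0355779 ] [0.309193   0.63131615 0.19671848]
[314.30048465 241.35121163] [ 188  157   55   75 3095] z80: [0.06932803 0.0288851  0.08      ] L/R edge [np.float64(0.04078941455651873), np.float64(0.017377075176678823)]
top [266.85714286 170.14285714] [40 19  4  3  7] [0.05391023 0.02427712 0.08      ]
scene [265.17142857 206.25714286] [37 21  7 12 70] [0.06975515 0.02399372 0.08      ]
```

The marker is now at y ≈ 28–29 mm in the garage frame. I'll nudge it 2 mm more, back off, lift and move to behind the bus for a look.

Request:
jog_arm(
  deltas=[
    [0,2,0,0,0,0],
    [0,0,0,0,0,0],
    [0,-10,0,0,0,0],
    [0,0,-30,0,0,0],
    [0,0,-30,0,0,0],
    [0,0,-25,0,0,0],
    [-26,26,0,0,0,0],
    [-26,26,0,0,0,0],
    [-26,26,0,0,0,0],
    [-26,26,0,0,0,0],
    [-26,26,0,0,0,0],
    [-26,26,0,0,0,0],
    [0,10,0,0,0,0],
    [0,0,0,0,0,0],
  ],
)

```text
t: 9.85
position: [0.4775, -0.1713, 0.1209]
eef_rot: [0.0, 0.998, 0.065, 0.001]
contact_force: [-0.1, 0.2, -0.1]
finger_gap: -0.0001
grip_force: 0.0
```

```bash
python3 mk.py w6
```

```text
9.85 [-0.09065768 -0.10509063  0.12091296] [-0.0920608   0.19346033 -0.08464474]Traceback (most recent call last):
  File "mk.py", line 6, in <module>
    uv,st=cen(im,*Y,(100,50,511,300));print(uv,st,'z80:',w2g(onz(uv,K,T,.08)), 'L/R edge', [w2g(onz((100+u,uv[1]),K,T,.084))[1] for u in (st[0],st[0]+st[2])])
          ~~~^^^^^^^^^^^^^^^^^^^^^^^^
  File "h.py", line 6, in cen
    n,l,s,c=cv2.connectedComponentsWithStats(m); k=1+np.argmax(s[1:,4])
                                                     ~~~~~~~~~^^^^^^^^^
    return _wrapfunc(a, 'argmax', axis=axis, out=out, **kwds)
    return bound(*args, **kwds)
ValueError: attempt to get argmax of an empty sequence
```

View pics/w6.png

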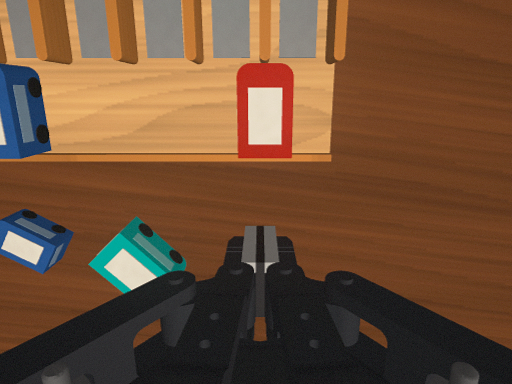

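The bus top spans columns 237–293 and rows 63–157, so it stands square in the lane. The turquoise decoy is at (138,255) and the small blue decoy at (37,240).

```bash
python3 - <<'E'
from h import *
from workcell import r,cams
d=np.load('w6.npz');K,T=d['K'],d['T']
f=lambda u,v,z:(w2g(onz((u,v),K,T,z))[:2]*1e3).round(1)
print('bus nose/rear/L/R',f(265,63,.042),f(265,157,.042),f(237,110,.042),f(293,110,.042))
print('turq',f(137,217,.03),f(89,265,.03),f(187,265,.03));print('sb',f(73,237,.02),f(25,208,.02),f(0,235,.02))
print('van right edge',f(50,150,.02),f(35,150,.046), 'rear',f(20,157,.046))
print('lip',f(200,161,.014),'div ends',[f(u,58,.04) for u in(265,194,120,45)])
Y=([24,150,120],[34,255,255])
for n,b in(('top',(225,145,320,180)),('scene',(225,180,300,230))):
    c=cams.capture(n);uv,st=cen(c['img'],*Y,b);print(n,uv,st,w2g(onz(uv,c['mtx'],c['world_from_camera'],.08)))
E
```

```text
bus nose/rear/L/R [  -2.3 -108.5] [ -71.5 -108.8] [-35.7 -87.6] [ -35.7 -129.7]
turq [-126.     0.8] [-171.8   48.2] [-171.8  -39.5]
sb [-149.1   64.5] [-121.3  102.8] [-147.2  130.3]
van right edge [-69.7  72.1] [-65.3  67.2] rear [-70.8  79.7]
lip [-80.3 -52.8] div ends [array([   1.3, -108.5]), array([  1.3, -56.8]), array([ 1.3, -2.8]), array([ 1.3, 51.9])]
top [264.8627451  166.84313725] [36 18  8  9 51] [0.0638362  0.02886405 0.08      ]
scene [265.05970149 206.41791045] [37 21  7 12 67] [0.07017106 0.02337188 0.08      ]
```

Request:
jog_arm(
  deltas=[
    [0,25,0,0,0,0],
    [0,25,0,0,0,0],
    [27,0,0,0,0,0],
    [27,0,0,0,0,0],
    [0,0,30,0,0,0],
    [0,0,30,0,0,0],
    [0,0,30,0,0,0],
    [0,0,20,0,0,0],
    [0,0,10,0,0,0],
    [0,0,8,0,0,0],
    [0,0,6,0,0,0],
    [0,0,0,0,0,0],
  ],
)

```text
t: 11.5
position: [0.5368, -0.2138, -0.0134]
eef_rot: [-0.0, 0.998, 0.065, 0.0]
contact_force: [-0.1, -0.5, -0.3]
finger_gap: -0.0
grip_force: 0.0
```

```bash
python3 - <<'E'
from h import *
from workcell import r,cams
s,im,K,T=wrist(r,cams,'w7');print(s['t'],w2g(s['position']),s['contact_force'])
E
```

```text
11.5 [-0.03737349 -0.15483687 -0.01338635] [-0.11055334 -0.5471297  -0.33057461]
```

View pics/w7.png

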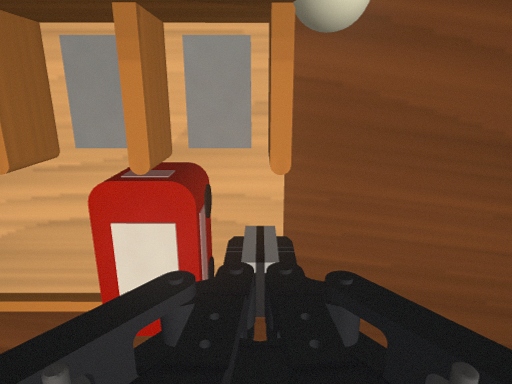

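The fingers are beside the bus in the lane, clear of it, with no contact. I've used all 10 picture views, so from here I'll go by colour masks and numbers.

Request:
jog_arm(
  deltas=[
    [0,-4,4,0,0,0],
    [0,-6,0,0,0,0],
    [0,-6,0,0,0,0],
    [0,-6,0,0,0,0],
    [0,-6,0,0,0,0],
    [0,-6,0,0,0,0],
    [0,-6,0,0,0,0],
    [0,-6,0,0,0,0],
    [0,-6,0,0,0,0],
    [0,0,0,0,0,0],
  ],
)

```text
t: 12.8
position: [0.5297, -0.1615, -0.0175]
eef_rot: [-0.0, 0.998, 0.065, -0.0]
contact_force: [0.8, -0.4, 0.3]
finger_gap: 0.0001
grip_force: 0.0
```

```bash
cat > bus.py <<'E'
from h import *
from workcell import r,cams
import sys
s,im,K,T=wrist(r,cams,sys.argv[1]);print(s['t'],w2g(s['position']),s['contact_force'])
H=cv2.cvtColor(im,cv2.COLOR_RGB2HSV);m=cv2.inRange(H,np.array([0,170,90]),np.array([8,255,255]))
for v in range(0,300,20):
    u=np.flatnonzero(m[v]);
    if len(u)>3: print(v,u.min(),u.max(),[(w2g(onz((q,v),K,T,.042))[:2]*1e3).round(1).tolist() for q in(u.min(),u.max())])
for n,b in(('top',(205,180,330,220)),('scene',(195,170,300,225))):
    c=cams.capture(n);uv,st=cen(c['img'],[0,150,90],[8,255,255],b);print(n,uv,st,w2g(onz(uv,c['mtx'],c['world_from_camera'],.042)))
E
python3 bus.py w8
```

```text
12.8 [-0.03761028 -0.10211263 -0.01752067] [ 0.80901734 -0.39345514  0.25961496]
180 131 229 [[-1.1, -54.1], [-1.0, -90.3]]
200 112 226 [[-8.9, -46.1], [-8.8, -89.0]]
220 113 223 [[-16.9, -45.6], [-16.8, -87.7]]
240 115 224 [[-25.2, -45.4], [-25.2, -87.8]]
260 117 223 [[-33.8, -45.2], [-33.8, -87.2]]
280 120 138 [[-42.8, -45.4], [-42.8, -52.6]]
top [295.38095238 192.85714286] [88  9  7 14 42] [-0.0134281  -0.05253753  0.042     ]
scene [229.57264957 206.33333333] [ 27  24  15  21 117] [-0.00866072 -0.07328568  0.042     ]
```

Request:
jog_arm(
  deltas=[
    [0,-6,0,0,0,0],
    [0,-6,0,0,0,0],
    [0,-6,0,0,0,0],
    [0,-6,0,0,0,0],
    [0,-6,0,0,0,0],
    [0,-6,0,0,0,0],
    [0,-6,0,0,0,0],
    [0,-6,0,0,0,0],
    [0,-6,0,0,0,0],
    [0,-6,0,0,0,0],
    [0,-6,0,0,0,0],
    [0,-6,0,0,0,0],
    [0,-6,0,0,0,0],
    [0,-6,0,0,0,0],
    [0,-3,0,0,0,0],
    [0,0,0,0,0,0],
  ],
)

```text
t: 14.95
position: [0.5183, -0.0754, -0.0176]
eef_rot: [-0.0, 0.998, 0.065, -0.0]
contact_force: [-0.5, -0.5, -0.6]
finger_gap: 0.0004
grip_force: 0.0
```

```bash
python3 bus.py w9; python3 - <<'E'
from h import *
d=np.load('w9.npz');im,K,T=d['img'],d['K'],d['T'];H=cv2.cvtColor(im,cv2.COLOR_RGB2HSV)
# divider tops: saturated orange, on a row at garage x~20 (front half)
q=K@(np.linalg.inv(T)@np.append(g2w(.02,.027,.04),1))[:3];v=int(q[1]/q[2]);print('row',v)
sa=H[v,:,1].astype(int);m=sa>150;e=np.flatnonzero(np.diff(m.astype(int)));print([(int(u),round(w2g(onz((u,v),K,T,.04))[1]*1e3,1)) for u in e])
E
```

```text
14.95 [-0.03778366 -0.01524014 -0.01761677] [-0.54224936 -0.50535401 -0.64081612]
180 212 229 [[-1.2, 2.8], [-1.2, -3.5]]
200 113 227 [[-9.0, 40.3], [-8.9, -2.5]]
220 114 224 [[-17.0, 40.9], [-17.0, -1.2]]
240 116 224 [[-25.3, 41.1], [-25.3, -1.0]]
260 118 223 [[-33.9, 41.2], [-33.9, -0.3]]
280 120 139 [[-42.9, 41.4], [-42.8, 33.8]]
top [272.13114754 213.7704918 ] [60 29 15  9 61] [-0.06661008  0.02044292  0.042     ]
scene [252.83333333 196.8627451 ] [ 50  16  14  19 102] [-0.00894325  0.01511023  0.042     ]
row 121
[(0, np.float64(78.3)), (56, np.float64(58.2)), (118, np.float64(36.0)), (123, np.float64(34.2)), (124, np.float64(33.8)), (207, np.float64(4.1)), (236, np.float64(-6.3)), (337, np.float64(-42.5)), (381, np.float64(-58.2)), (455, np.float64(-84.7))]
```

The divider edges read 4.1, −58.2 and 58.2, so the frame is good here. The bus is at y = 20, so I'll push it 7 mm more.

Request:
jog_arm(
  deltas=[
    [0,-4,0,0,0,0],
    [0,-3,0,0,0,0],
    [0,0,0,0,0,0],
  ],
)

```text
t: 15.48
position: [0.5176, -0.0686, -0.0175]
eef_rot: [-0.0, 0.998, 0.065, -0.0]
contact_force: [-0.1, -0.6, 0.3]
finger_gap: 0.0
grip_force: 0.0
```

```bash
python3 bus.py w10
```

```text
15.475 [-0.03761707 -0.0084311  -0.01746681] [-0.07119028 -0.56778178  0.31492672]
180 206 230 [[-1.1, 11.9], [-1.1, 3.0]]
200 113 227 [[-8.9, 47.2], [-8.8, 4.3]]
220 114 224 [[-16.9, 47.8], [-16.9, 5.7]]
240 116 225 [[-25.2, 47.9], [-25.2, 5.5]]
260 118 223 [[-33.9, 48.1], [-33.8, 6.5]]
280 121 139 [[-42.8, 47.9], [-42.8, 40.7]]
top [269.0483871  213.70967742] [57 28 15 10 62] [-0.06555033  0.02918462  0.042     ]
scene [254.60176991 196.53982301] [ 52  15  14  20 113] [-0.00742901  0.02118752  0.042     ]
```

Bus centre is at y = 26.9, lined up with the bay. Next I'll move around behind it, with the fingers slightly apart for a wider push.

Request:
jog_arm(
  deltas=[
    [0,10,0,0,0,0],
    [0,10,0,0,0,0],
    [0,0,-30,0,0,0],
    [0,0,-40,0,0,0],
    [0,0,-40,0,0,0],
    [-30,-28,0,0,0,0],
    [-30,-27,0,0,0,0],
    [0,0,30,0,0,0],
    [0,0,30,0,0,0],
    [0,0,24,0,0,0],
    [0,0,12,0,0,0],
    [0,0,8,0,0,0],
    [0,0,0,0,0,0],
  ],
)

```text
t: 17.25
position: [0.4538, -0.0423, -0.0114]
eef_rot: [-0.0, 0.998, 0.065, -0.0]
contact_force: [-1.2, 0.1, -0.3]
finger_gap: 0.0
grip_force: 0.0
```

Request:
jog_arm(
  deltas=[
    [0,0,0,0,0,0],
    [0,0,0,0,0,0],
    [0,0,0,0,0,0],
  ],
  claw=0.8,
)

```text
t: 17.62
position: [0.4541, -0.0421, -0.0109]
eef_rot: [0.0, 0.998, 0.065, 0.0]
contact_force: [-0.1, -0.1, -0.4]
finger_gap: 0.0168
grip_force: 0.0
```

```bash
python3 bus.py w11
```

```text
17.625 [-0.09709398  0.0260606  -0.0109389 ] [-0.06647857 -0.07998959 -0.44656517]
20 206 311 [[-5.3, 45.1], [-5.3, 8.9]]
40 199 318 [[-11.7, 47.8], [-11.7, 6.2]]
60 200 317 [[-18.3, 47.8], [-18.2, 6.2]]
80 201 316 [[-25.1, 47.7], [-25.0, 6.3]]
100 202 315 [[-32.1, 47.7], [-32.0, 6.3]]
120 203 315 [[-39.3, 47.6], [-39.2, 6.0]]
140 203 314 [[-46.7, 48.0], [-46.7, 6.0]]
160 204 313 [[-54.4, 47.9], [-54.3, 6.1]]
180 205 312 [[-62.3, 47.9], [-62.3, 6.1]]
200 206 311 [[-70.5, 47.8], [-70.5, 6.2]]
top [270.15625 194.03125] [60 12 11  6 32] [-0.00954214  0.02001138  0.042     ]
scene [252.04069767 193.24418605] [ 47  11  19  24 172] [-0.02425649  0.01938787  0.042     ]
```

The bus is square and centred at y = 27.0. Now pushing it in.

Request:
jog_arm(
  deltas=[
    [6,-1,0,0,0,0],
    [6,0,0,0,0,0],
    [5,0,0,0,0,0],
    [5,0,0,0,0,0],
    [5,0,0,0,0,0],
    [5,0,0,0,0,0],
    [5,0,0,0,0,0],
    [5,0,0,0,0,0],
    [5,0,0,0,0,0],
    [5,0,0,0,0,0],
    [5,0,0,0,0,0],
    [0,0,0,0,0,0],
  ],
)

```text
t: 19.27
position: [0.5109, -0.0337, -0.0112]
eef_rot: [0.0, 0.998, 0.065, 0.0]
contact_force: [-1.1, -0.1, -0.1]
finger_gap: 0.0171
grip_force: 0.0
```

```bash
python3 bus.py w12
```

```text
19.275 [-0.03978184  0.02703986 -0.01122723] [-1.06273548 -0.09746084 -0.12419704]
60 211 311 [[39.0, 44.8], [39.0, 9.4]]
80 203 319 [[32.2, 47.9], [32.3, 6.2]]
100 203 319 [[25.3, 48.2], [25.3, 5.9]]
120 204 317 [[18.1, 48.2], [18.1, 6.3]]
140 205 317 [[10.7, 48.1], [10.7, 5.9]]
160 207 315 [[3.0, 47.7], [3.0, 6.3]]
180 207 314 [[-4.9, 48.0], [-4.9, 6.4]]
200 208 314 [[-13.1, 48.0], [-13.1, 6.0]]
220 209 313 [[-21.6, 47.9], [-21.5, 6.0]]Traceback (most recent call last):
  File "bus.py", line 10, in <module>
    c=cams.capture(n);uv,st=cen(c['img'],[0,150,90],[8,255,255],b);print(n,uv,st,w2g(onz(uv,c['mtx'],c['world_from_camera'],.042)))
                            ~~~^^^^^^^^^^^^^^^^^^^^^^^^^^^^^^^^^^^
  File "h.py", line 6, in cen
    n,l,s,c=cv2.connectedComponentsWithStats(m); k=1+np.argmax(s[1:,4])
                                                     ~~~~~~~~~^^^^^^^^^
    return _wrapfunc(a, 'argmax', axis=axis, out=out, **kwds)
    return bound(*args, **kwds)
ValueError: attempt to get argmax of an empty sequence
```

Request:
jog_arm(
  deltas=[
    [4,0,0,0,0,0],
    [4,0,0,0,0,0],
    [3,0,0,0,0,0],
    [2,0,0,0,0,0],
    [1,0,0,0,0,0],
    [0,0,0,0,0,0],
  ],
)

```text
t: 20.12
position: [0.5242, -0.0319, -0.0114]
eef_rot: [0.0, 0.998, 0.065, 0.0]
contact_force: [-0.0, 0.3, -0.1]
finger_gap: 0.0171
grip_force: 0.0
```

```bash
sed -i '/^for n,b/,$d' bus.py; sed -i 's/range(0,300,20)/range(0,300,4)/; s/if len(u)>3:/if len(u)>3 and (v<70 or v>190):/' bus.py; python3 bus.py w13|sed -n '1,6p;$p'
```

```text
20.125 [-0.02634019  0.02716049 -0.01137087] [-0.02597792  0.28924436 -0.06492017]
56 219 304 [[53.8, 42.0], [53.8, 12.0]]
60 214 310 [[52.5, 43.8], [52.5, 9.8]]
64 210 314 [[51.1, 45.3], [51.2, 8.4]]
68 207 317 [[49.8, 46.4], [49.8, 7.2]]
192 208 315 [[3.7, 47.9], [3.8, 5.9]]
236 211 313 [[-15.0, 47.4], [-15.0, 5.9]]
```

Nose is at about 56 mm and there is no wall contact yet. Continuing in 1 mm steps.

Request:
jog_arm(
  deltas=[
    [1,0,0,0,0,0],
    [1,0,0,0,0,0],
    [1,0,0,0,0,0],
    [0,0,0,0,0,0],
  ],
)

```text
t: 20.68
position: [0.5271, -0.0314, -0.0114]
eef_rot: [-0.0, 0.998, 0.065, 0.0]
contact_force: [-0.4, 0.1, -0.2]
finger_gap: 0.0169
grip_force: 0.1
```

Request:
jog_arm(
  deltas=[
    [1,0,0,0,0,0],
    [0,0,0,0,0,0],
  ],
)

```text
t: 20.92
position: [0.5281, -0.0313, -0.0114]
eef_rot: [-0.0, 0.998, 0.065, 0.0]
contact_force: [-0.1, -0.1, -0.8]
finger_gap: 0.0167
grip_force: 0.1
```

Request:
jog_arm(
  deltas=[
    [1,0,0,0,0,0],
    [0,0,0,0,0,0],
  ],
)

```text
t: 21.18
position: [0.5291, -0.0312, -0.0114]
eef_rot: [0.0, 0.998, 0.065, 0.0]
contact_force: [0.3, -0.5, -0.9]
finger_gap: 0.0173
grip_force: 0.1
```

Request:
jog_arm(
  deltas=[
    [1,0,0,0,0,0],
    [0,0,0,0,0,0],
  ],
)

```text
t: 21.42
position: [0.5293, -0.0311, -0.0115]
eef_rot: [-0.0, 0.998, 0.065, -0.001]
contact_force: [-2.9, -0.0, 1.9]
finger_gap: 0.0173
grip_force: 1.5
```

```bash
python3 bus.py w14|sed -n '1,6p;$p'
```

```text
21.425 [-0.02116693  0.02724687 -0.01149683] [-2.92901261 -0.00333936  1.91416163]
56 299 304 [[59.1, 13.9], [59.1, 12.1]]
60 213 310 [[57.7, 44.2], [57.7, 10.0]]
64 210 314 [[56.4, 45.3], [56.4, 8.5]]
68 207 317 [[55.0, 46.4], [55.1, 7.4]]
192 208 316 [[9.0, 48.0], [9.1, 5.6]]
236 210 313 [[-9.7, 47.9], [-9.6, 6.0]]
```

Wall contact is showing (−2.9 N, and the TCP barely advanced). I'll press 1 mm more to confirm, then back off and lift.

Request:
jog_arm(
  deltas=[
    [1,0,0,0,0,0],
    [0,0,0,0,0,0],
  ],
)

```text
t: 21.72
position: [0.5291, -0.0311, -0.0117]
eef_rot: [-0.0, 0.998, 0.065, -0.002]
contact_force: [-6.0, -2.3, 4.7]
finger_gap: 0.0167
grip_force: 3.1
```

Request:
jog_arm(
  deltas=[
    [-5,0,0,0,0,0],
    [-15,0,0,0,0,0],
    [-20,0,0,0,0,0],
    [-20,0,0,0,0,0],
    [0,0,-30,0,0,0],
    [0,0,-40,0,0,0],
    [0,0,-40,0,0,0],
    [0,0,-20,0,0,0],
    [0,0,0,0,0,0],
  ],
)

```text
t: 22.85
position: [0.4728, -0.0392, 0.1204]
eef_rot: [0.001, 0.998, 0.065, 0.002]
contact_force: [-0.2, 0.7, 0.3]
finger_gap: 0.0175
grip_force: 0.0
```

```bash
python3 bus.py w15|sed -n '1,6p;$p'; python3 - <<'E'
from h import *
from workcell import r,cams
d=np.load('w15.npz');im,K,T=d['img'],d['K'],d['T']
H=cv2.cvtColor(im,cv2.COLOR_RGB2HSV);m=cv2.inRange(H,np.array([24,150,120]),np.array([34,255,255]));ys,xs=np.nonzero(m);print('yel',len(xs),xs.mean() if len(xs) else'')
if len(xs):print(w2g(onz((xs.mean(),ys.mean()),K,T,.075)))
m=cv2.inRange(H,np.array([0,170,90]),np.array([8,255,255]));ys,xs=np.nonzero(m);print('red rows',ys.min(),ys.max(),[w2g(onz((260,v),K,T,.042))[0] for v in(ys.min(),ys.max())])
for n,b in(('top',(225,145,320,180)),('scene',(225,180,300,230))):
    c=cams.capture(n);uv,st=cen(c['img'],[24,150,120],[34,255,255],b);print(n,uv,w2g(onz(uv,c['mtx'],c['world_from_camera'],.08)))
    bx=(232,190,256,222) if n=='top' else (258,172,284,198)
    uv,st=cen(c['img'],[100,120,60],[125,255,255],bx);print('van',uv,st)
E
```

```text
22.85 [-0.07825041  0.02659524  0.12039219] [-0.18521143  0.70873296  0.25059502]
0 39 289 [[51.3, 179.9], [51.5, 6.7]]
4 230 290 [[49.0, 47.7], [49.0, 5.9]]
8 230 290 [[46.5, 47.7], [46.5, 5.9]]
12 230 290 [[43.9, 47.8], [44.0, 5.8]]
16 230 290 [[41.4, 47.8], [41.4, 5.8]]
68 231 288 [[6.9, 47.9], [6.9, 6.4]]
yel 0 
red rows 0 92 [np.float64(0.05152316443440065), np.float64(-0.009909863360295944)]
top [264.88 166.94] [0.0635561  0.02884478 0.08      ]
van [240.33636364 203.86363636] [  4   5  13  25 110]
scene [265.10606061 206.46969697] [0.07042808 0.02341592 0.08      ]
van [270.34057971 186.32608696] [  4   2  17  23 138]
```

```bash
python3 -c "
from workcell import r
print(r.sign_off())"
```

```text
the job is handed in; nothing more can be done
None
```

The job is handed in at about 23 s: the yellow marker sits at the third bay (y ≈ 27 mm) and the red bus is fully home in that bay; the van did not move, and the bowl, kendama and maraca were never approached, though I did not re-check them by camera.

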